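# Reset the tripped breaker behind the drawer cabinet

### The job

One circuit breaker in the power box behind the drawer cabinet has tripped: its lever stands upright, halfway, while the other three lean away from the robot, which is on. Pick up the pull hook by its handle, reach over the cabinet and reset that breaker with the hook alone: draw its lever fully over to off (towards the robot) and hold it pressed on its stop with about 7 N for half a second so that the mechanism latches, then push it fully on and press it home in the same way, but never force lever or box with more than 12 N, or it cracks. Leave the other breakers on and everything else as it stands, and lay the hook back on top of the carton with its bent end hanging down over the side, as it was.

Things in the scene. Friction and masses are not known exactly. Their poses are not given: they have to be found in the camera images.
- cabinet: Drawer cabinet, the barrier: 130 mm deep (x), 280 wide (y), 125 high, three rows of four small clear plastic drawers in its front (-x, robot side). Fixed. Origin at the centre of its underside. One top-row drawer is slid out up to 85 mm to the front. Tape gun, stapler and highlighter lie on its top, none higher than 45 mm above the top.
- power_box: Grey and white power box behind the cabinet, fixed: 110 mm deep (x), 200 wide (y), cover face 70 mm above its underside, where the origin lies (centre). Its front face stands 15 to 25 mm behind the cabinet's back; same yaw as the cabinet. In the middle of its cover are four breakers side by side along y, 27 mm apart, at y = -40.5, -13.5, 13.5, 40.5 mm and x = 0.
- breaker_t: The tripped breaker (one of the four look-alike breakers, in any of the four places): white nose 45 x 26 mm (x, y) that stands 6 mm above the cover. Origin at the centre of its underside, on the cover face (z 70 mm); axes as the power box.
- lever_t (a joint): Tripped breaker's lever, rad: 0 upright (starts within 0.06 of it), -0.45 = fully off, leaning to the robot (-x) on a hard stop, 0.45 = fully on, leaning away (+x) on a hard stop. Stays where left. Stiff: 0.03 N m at mid-throw, 0.04 N m at the stops, that is 2 to 3 N where a hook takes it, less than the 7 N needed on the stop.
- tip_t (a point): Middle of the top end of the tripped breaker's lever. The lever is 14 mm wide (y), 6 mm thick (x), and turns about a y axis through the breaker's origin, at the height of the cover face; its end is 26 mm from that axis (20 mm above the breaker's nose when upright).
- lever_a (a joint): Lever of another breaker, same scale; it is on (about 0.45) and must stay on.
- lever_b (a joint): Lever of another breaker, as lever_a.
- lever_c (a joint): Lever of another breaker, as lever_a.
- hook: Pull hook, about 160 g. Black handle 100 mm long (x), 24 wide (y), 36 high; origin at the centre of its underside, z up as it lies. From its front end an 8 mm steel rod runs on along +x at 18 mm height to x = 110, then bends square down 105 mm from the rod's axis. Centre of mass near x = 16. The bent end hangs free over the carton's edge. Grip it hard: it can pivot in the grip under load.
- hook_tip (a point): Rounded lower end of the hook's bent leg: x = 110, y = 0, z = -87 mm in the hook's frame; the leg's axis runs straight up from it (leg radius 4 mm).
- carton: Closed carton, fixed: 200 mm (x) x 130 (y), 145 high, origin at the centre of its underside. It stands to the left or to the right of the cabinet. The hook lies on it with its handle's centre 20 to 40 mm in front (+x) of the carton's centre, so that the rod passes over the carton's +x edge.
- bin: Open grey parts bin with fasteners, 170 x 120 x 85 mm high, fixed, on the other side of the cabinet; not needed.
- tape_gun: Blue tape gun lying on its side on the cabinet's top at one end, about 135 x 75 x 30 mm; leave it.
- stapler: Chrome stapler on the cabinet's top at the other end, 122 x 36 x 36 mm; leave it.
- highlighter: Yellow highlighter lying on the cabinet's top in the middle, 115 mm long, 15 mm thick; leave it.
- tape_roll: Roll of parcel tape on the table behind the power box, 100 mm across, 48 high; leave it.
- staple_box: Small box of staples on the table behind the power box, 60 x 100 x 36 mm; leave it.
- pen_tin: Empty steel tin on the table beside the power box, 72 mm across, 95 high; leave it.
- cutter: Retracting cutter lying on the table behind the power box, 100 x 22 x 16 mm; leave it.
- drawer_front (a point): Middle of the front of the drawer that is slid out; leave it.

How it is judged:
By the outcome, as a careful person would: the job done as asked, in the order asked, and still so for the second after the job is handed in, with the robot touching nothing.
It also fails if it takes over 72 s, if anything falls off the work surface, if the arm or the gripper's body presses on something with over 40 N, if the wrist force passes 120 N, or if a joint passes its speed limit or range.

### The arm

A 7-joint arm with a two-finger parallel gripper is mounted at the origin on the work surface. World frame = base frame: x ahead of the robot, y to its left, z up, the work surface at z = 0. Lengths are in m, angles in degrees, forces in N, time in s.
With the tool pointing down it reaches from about 0.35 to 0.9 m from the base axis. Payload 7.2 kg.
Tool frame: the origin (TCP) lies at the very end of the fingers, on their centre line; the grasp point (between the pads) lies 19 mm behind it (bot.grasp_offset is the distance from the TCP to the grasp point, in m); z points along the fingers, y is the line along which they close (so a half turn about z gives the same grasp; the last joint's range is limited). The gripper opens to 85 mm and grips with 20 to 120 N. Pads are 22 mm wide; open, the fingers measure 114 mm over their backs; the gripper's body (76 mm by 85 mm) begins 54 mm behind the grasp point. The pads swing forward as they close: fully open they stand 13 mm farther back than shut.
Start: joints at [67.426, 23.554, -0.728, 91.456, 0.321, 64.991, -4.71], TCP at [0.2, -0.592, 0.231] pointing down, gripper open.
Joint ranges: [-169.25, 169.25], [-16.82, 113.86], [-84.01, 82.57], [7.8, 145.47], [-59.2, 239.2], [7.22, 106.19], [-163.78, 163.78]. Speed limits (degrees/s): [136.94, 136.94, 172.46, 172.46, 180, 180, 180].

### API

Orientations are given as a 3x3 rotation matrix whose columns are the frame's x, y, z axes.
In Python, from rig import bot gives the robot as it stands. The module is installed in compiled form; this text tells all that it offers.
- The arm moves only by the tool step_arm, never from a script. Its argument "steps" is a list of rows, each a list of 5 numbers: the shift along the tool's x, y, z in units of 25 mm (1.0 is 25 mm), then the turn about the tool's z in units of 8 degrees (1.0 is 8 degrees), then the finger opening in mm, from 0 to 85.4. In form: [[tx, ty, tz, yaw, claw], ...]. A call has 1 to 20 rows; each row shifts and turns the commanded pose from where the row before left it, along the tool's axes as they then stand; what a row does not reach is not made up. A row lasts 1/10 s, in which the tool goes at most 50 mm and 8.59 degrees, less where a joint would pass 70% of its speed; a pose out of reach is approached as far as the arm can. A call is refused whole if a number of a shift passes 1 or a number of a turn 1, either way. A call with a gripper value outside its range is refused whole. The fingers move at their own pace and stop on an object; the grip force is fixed at half the most. Time passes only in rows, so rows that do not move let the fingers close. It gives the time, the measured TCP pose, the force, the opening and the grip force at its end, in the units of the state.
- bot.read_state(): the state, without advancing time (a new reading comes with each control period).
- bot.get_image(name): name is "scene" or "top"; returns a dict with "image" (480x640x3 uint8, blue, green, red), "range_z" (480x640 float32, m along the optical axis (not along the pixel's ray), 0 where there is no reading), "fov_y" (degrees; the focal length in pixels is half the picture's height over the tangent of half this angle, whatever the lens; pixels are square), "cx", "cy" (the principal point, pixels), "k1" (the pictures are not rectified: a ray, as slopes to the right and down, at radius r is drawn at 1 + k1 r^2 times it, then the intrinsics apply), "view" (4x4, takes a point from world to camera coordinates). Camera axes: x right, y down, z forward; pixel columns grow to the right and rows downward; lengths in m; the calibration is good to about 2 mm. A picture is of the moment at which its call begins.
- bot.sign_off(): hands the job in; it is judged then, once.
Trained networks look in a picture, given as the dict that the camera call returned (one of the last four; its "shot" number tells which), for a name from the list of things; names that differ only in an ending like _2 or _b are one class to them, and where a whole thing is asked for, a point or a joint stands for the part that bears it (a point fixed in the world has none). Each returns a list of dicts, best first, with "confidence" (0 to 1); they miss things now and then, are a little off and sometimes report something else, mostly with a low value. They report only what shows in the picture. A call takes as long as a camera call.
- bot.cut_out(name, picture): "region" (480x640 bool, what is visible of it) and "point" ([column, row] in pixels, amid what is visible of it).
The state is a dict: "time": time; "q": joint angles; "qvel": joint speeds; "joint_torque": joint torques, N m; "ee_pos": TCP position; "eef_rot": TCP orientation; "ft_force": force on the tool from outside, world axes, zero at the start; "moment": the same for the moment, N m; "opening": opening from 0.0 (shut) to 1.0 (fully open); "gripper_force": force on a finger pad.
Only numpy, scipy, OpenCV 4.12 (cv2) and the standard library are available. Lean on these libraries where they do the work, as an engineer would, in place of code of your own. Each camera call takes 0.05 s, during which the arm holds its last target. There are 200 camera calls.

## Working session

There is one attempt and no reset: what is moved stays moved. The work goes in short steps, Python scripts to look and compute and a tool call to move; the robot and the scene stay as the last step left them, time stands still between calls to the robot, and variables do not carry over. Pictures are saved under pics/ and viewed, at most 10 in all, crops included, and the job is handed in when it is done.

Besides the shell and the picture viewer there is one more tool, called after "Request:" as a command line: name --pt "numbers of a row" for each row, then --argument value for the rest. step_arm: Moves the arm, as the interface text tells. Its arguments: {"type":"object","properties":{"steps":{"type":"array"}},"required":["steps"]}

```bash
mkdir -p pics
cat > h.py <<'E'
import numpy as np, cv2
from rig import bot
np.set_printoptions(precision=4,suppress=True)
def cloud(p):
    z=p["range_z"]; H,W=z.shape; f=H/2/np.tan(np.radians(p["fov_y"])/2)
    v,u=np.mgrid[0:H,0:W]; K=np.array([[f,0,p["cx"]],[0,f,p["cy"]],[0,0,1]])
    s=cv2.undistortPoints(np.stack([u,v],-1).reshape(-1,1,2).astype(float),K,np.array([p["k1"],0,0,0,0.])).reshape(H,W,2)
    c=np.dstack([s*z[...,None],z]); V=np.array(p["view"]); 
    w=(c-V[:3,3])@V[:3,:3]; w[z<=0]=np.nan
    return w
E
python3 - <<'E'
from h import *
for n in ("scene","top"):
    p=bot.get_image(n); cv2.imwrite(f"pics/{n}0.png",p["image"]); w=cloud(p)
    np.savez(f"{n}0.npz",w=w,im=p["image"],view=p["view"],cx=p["cx"],cy=p["cy"],k1=p["k1"],fov=p["fov_y"])
    V=np.array(p["view"]);print(n,"cam",-V[:3,:3].T@V[:3,3],p["fov_y"],p["k1"])
    for o in ["cabinet","power_box","breaker_t","lever_t","lever_a","hook","hook_tip","carton","tape_gun","stapler","highlighter","drawer_front"]:
        for d in bot.cut_out(o,p)[:4]:
            r=d["region"]; q=w[r]; q=q[~np.isnan(q[:,0])]
            if len(q): print(o,round(d["confidence"],2),np.round(d["point"]),r.sum(),np.percentile(q,[3,50,97],axis=0).round(3).tolist())
print(bot.read_state())
E
```

```text
scene cam [0.9815 0.7312 0.9091] 43.11760109145796 -0.05189502796200239
cabinet 0.73 [364. 251.] 9607 [[0.368, -0.127, 0.01], [0.518, 0.013, 0.104], [0.555, 0.122, 0.126]]
cabinet 0.69 [333. 187.] 1221 [[0.436, -0.247, 0.066], [0.496, -0.12, 0.142], [0.55, -0.111, 0.162]]
cabinet 0.3 [211. 183.] 1318 [[0.66, -0.392, 0.005], [0.692, -0.339, 0.065], [0.721, -0.324, 0.095]]
power_box 0.65 [306. 294.] 5352 [[0.579, -0.091, 0.009], [0.644, 0.055, 0.067], [0.689, 0.148, 0.072]]
breaker_t 0.69 [295. 259.] 41 [[0.624, -0.025, 0.074], [0.634, -0.015, 0.085], [0.64, -0.008, 0.094]]
breaker_t 0.54 [316. 283.] 279 [[0.605, 0.026, 0.072], [0.628, 0.041, 0.076], [0.647, 0.05, 0.095]]
lever_t 0.43 [295. 259.] 34 [[0.624, -0.025, 0.074], [0.634, -0.013, 0.085], [0.64, -0.008, 0.093]]
lever_t 0.39 [293. 253.] 41 [[0.626, -0.051, 0.075], [0.636, -0.039, 0.087], [0.642, -0.023, 0.094]]
lever_a 0.43 [295. 259.] 34 [[0.624, -0.025, 0.074], [0.634, -0.013, 0.085], [0.64, -0.008, 0.093]]
lever_a 0.39 [293. 253.] 41 [[0.626, -0.051, 0.075], [0.636, -0.039, 0.087], [0.642, -0.023, 0.094]]
hook 0.61 [292. 132
[... 3272 characters left out ...]
 0.096]]
drawer_front 0.75 [342. 344.] 1063 [[0.353, -0.091, 0.085], [0.386, -0.063, 0.096], [0.418, -0.032, 0.123]]
{'time': 1.3, 'q': array([67.4266, 23.5554, -0.7282, 91.4541,  0.3224, 64.9898, -4.7096]), 'qvel': array([ 0.1265,  0.0327, -0.0055,  0.0906, -0.0026,  0.0132, -0.0406]), 'joint_torque': array([  0.0003, -60.0419,   0.6814, -29.9735,   0.0139,   0.002 ,
        -0.    ]), 'ee_pos': array([ 0.2   , -0.5921,  0.2313]), 'eef_rot': array([[ 0.9474,  0.3201,  0.    ],
       [ 0.3201, -0.9474, -0.0001],
       [-0.    ,  0.    , -1.    ]]), 'ft_force': array([0.1733, 0.3476, 0.2107]), 'moment': array([ 0.005 ,  0.0549, -0.0551]), 'gripper_force': 0.0, 'opening': 1.0010387764772335}
```

View pics/scene0.png

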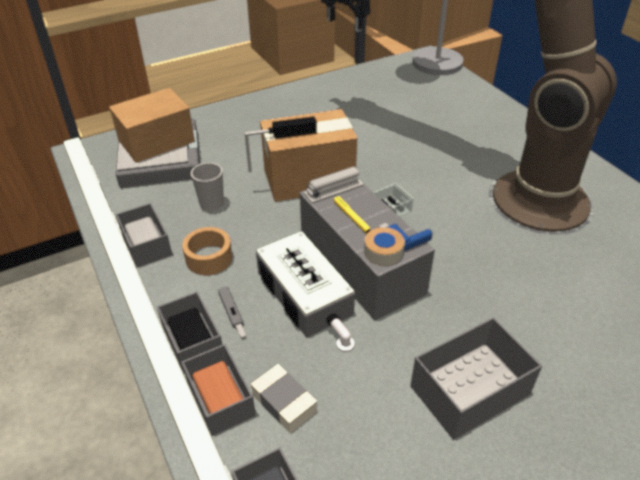

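View pics/top0.png

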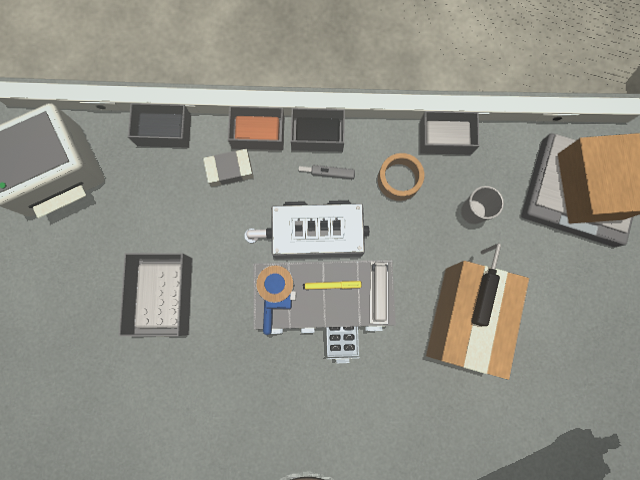

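The scene picture shows the hook lying on the carton, with its handle near (293,127). In the top picture the hook handle is at (486,300), its bent end at (497,247), and the four breakers are at about (298–337, 228). The leftmost, at (298,229), looks upright. Next I measure more precisely.

Run:
```python
from h import *
a=np.load("top0.npz");b=np.load("scene0.npz")
A=cv2.resize(a["im"][205:250,280:350],None,fx=8,fy=8,interpolation=cv2.INTER_CUBIC)
B=cv2.resize(b["im"][240:300,270:340],None,fx=8,fy=8,interpolation=cv2.INTER_CUBIC)
cv2.imwrite("pics/crop.png",cv2.resize(np.vstack([A,B]),(400,600)))
for n,d in(("top",a),("scene",b)):
    w=d["w"].reshape(-1,3); w=w[~np.isnan(w[:,0])]; x,y,z=w.T
    g=d["im"].reshape(-1,3)[~np.isnan(d["w"].reshape(-1,3)[:,0])].astype(int)
    reg=(x>.4)&(x<.62)&(y>-.41)&(y<-.25)
    m=reg&(z>.172)&(g.max(1)<90)
    if m.sum(): 
        r=cv2.minAreaRect(w[m,:2].astype(np.float32)*1000); print(n,"handle top",m.sum(),r,np.median(z[m]))
    m=reg&(x>.558)&(z>.09); print(" rod",[ (w[m&(x>l)&(x<l+.01)].mean(0), (m&(x>l)&(x<l+.01)).sum()) for l in(.56,.57,.58,.59)])
    m=reg&(z>.138)&(z<.152); r=cv2.minAreaRect(w[m,:2].astype(np.float32)*1000); print(" carton",r,np.median(z[m]))
    m=reg&(x>.57)&(z>.03); print(" leg zmin",np.percentile(z[m],[0,2,10]), w[m&(z<.13)].mean(0))
    m=(abs(x-.62)<.07)&(abs(y)<.16)&(z>.066)&(z<.074); r=cv2.minAreaRect(w[m,:2].astype(np.float32)*1000); print(" box cover",r,np.median(z[m]))
    m=(abs(x-.48)<.08)&(abs(y)<.17)&(z>.12)&(z<.131); r=cv2.minAreaRect(w[m,:2].astype(np.float32)*1000); print(" cab top",r,np.median(z[m]))
    m=(abs(x-.62)<.04)&(abs(y+.006)<.065)&(z>.0885)&(z<.105)
    for lo in(.02,-.007,-.034,-.062):
        k=m&(y>lo)&(y<=lo+.027)
        if k.sum(): print("  lever",k.sum(),w[k].mean(0),w[k].min(0),w[k].max(0))
    k=(x>.4)&(x<.56)&(abs(y)<.17)&(z>.12);print(" max on cab",np.percentile(z[k],[99,100]))
```

```text
top handle top 720 ((482.95843505859375, -331.200439453125), (25.09048080444336, 106.84159088134766), 74.62010192871094) 0.1810784034032516
 rod [(array([ 0.5646, -0.3534,  0.1667]), np.int64(21)), (array([ 0.5743, -0.356 ,  0.1668]), np.int64(21)), (array([ 0.5837, -0.3576,  0.1367]), np.int64(68)), (array([nan, nan, nan]), np.int64(0))]
 carton ((485.994384765625, -344.92095947265625), (133.10313415527344, 202.757080078125), 78.11627197265625) 0.14576956199530267
 leg zmin [0.0641 0.066  0.0853] [ 0.5836 -0.3575  0.0973]
 box cover ((628.4237670898438, -7.1300506591796875), (116.80020141601562, 197.5366668701172), 2.8192453384399414) 0.07047584933910789
 cab top ((474.84918212890625, -23.4036865234375), (147.5451202392578, 278.84942626953125), 2.8184409141540527) 0.12565356612603817
  lever 28 [0.6246 0.0341 0.095 ] [0.6213 0.0277 0.0907] [0.6285 0.0405 0.0976]
  lever 30 [0.6338 0.0072 0.0928] [0.6293 0.0006 0.0885] [0.6383 0.0135 0.0969]
  lever 26 [ 0.6346 -0.0195  0.0931] [ 0.6301 -0.0267  0.0887] [ 0.6386 -0.0139  0.098 ]
  lever 22 [ 0.6358 -0.0465  0.0931] [ 0.6312 -0.052   
[... 601 characters left out ...]
964]
 box cover ((619.444580078125, -27.63538360595703), (139.27252197265625, 251.8677520751953), 0.903020977973938) 0.06964581874108516
 cab top ((474.7599792480469, -19.108200073242188), (153.9003448486328, 282.201171875), 2.914673089981079) 0.1243615820532426
  lever 30 [0.6272 0.0377 0.0939] [0.6228 0.0296 0.0888] [0.6309 0.0461 0.0978]
  lever 22 [0.6374 0.0115 0.0922] [0.6332 0.0017 0.0899] [0.6413 0.0199 0.0952]
  lever 21 [ 0.6386 -0.0176  0.092 ] [ 0.6359 -0.0336  0.0885] [ 0.6426 -0.0083  0.0954]
  lever 20 [ 0.6395 -0.0425  0.0922] [ 0.6347 -0.05    0.0886] [ 0.6427 -0.0352  0.0966]
 max on cab [0.1611 0.1638]<stdin>:13: RuntimeWarning: Mean of empty slice.
  ret = um.true_divide(
```

View pics/crop.png

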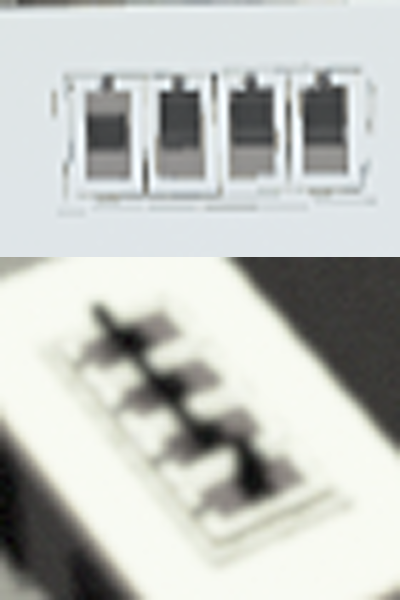

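The crop shows that the leftmost breaker in the top view (y≈+0.036) is the upright one. The two views agree to about 3 mm. I move over the hook handle now.

Request:
step_arm --pt "0 0 0 0.85 85" --pt "0 0 0 0.85 85" --pt "0 0 0 0.85 85" --pt "0 0 0 0.85 85" --pt "0 0 0 0.85 85" --pt "0.58 -0.875 0 0 60" --pt "0.58 -0.875 0 0 60" --pt "0.58 -0.875 0 0 60" --pt "0.58 -0.875 0 0 60" --pt "0.58 -0.875 0 0 60" --pt "0.58 -0.875 0 0 60" --pt "0.58 -0.875 0 0 60" --pt "0.58 -0.875 0 0 60" --pt "0.58 -0.875 0 0 60" --pt "0.58 -0.875 0 0 60" --pt "0.58 -0.875 0 0 60" --pt "0.58 -0.875 0 0 60" --pt "0.58 -0.875 0 0 60" --pt "0.58 -0.875 0 0 60" --pt "0.58 -0.875 0 0 60"

```text
time: 3.3
ee_pos: [0.4973, -0.3324, 0.2314]
eef_rot: [[0.964, -0.264, 0.0], [-0.264, -0.964, -0.0], [0.0, 0.0, -1.0]]
ft_force: [-0.9, -0.8, 0.2]
opening: 0.702
gripper_force: 0.0
```

Request:
step_arm --pt "0 0 0 0 60" --pt "0 0 0 0 60" --pt "0 0 0 0 60"

```text
time: 3.6
ee_pos: [0.4958, -0.3341, 0.2313]
eef_rot: [[0.964, -0.266, -0.001], [-0.266, -0.964, -0.001], [-0.0, 0.001, -1.0]]
ft_force: [0.2, -0.6, -0.5]
opening: 0.703
gripper_force: 0.0
```

Request:
step_arm --pt "0 0 0.6 0 60" --pt "0 0 0.6 0 60" --pt "0 0 0.6 0 60" --pt "0 0 0.6 0 60" --pt "0 0 0.4 0 60" --pt "0 0 0.4 0 60" --pt "0 0 0 0 60" --pt "0 0 0 0 60"

```text
time: 4.4
ee_pos: [0.4965, -0.3335, 0.1515]
eef_rot: [[0.964, -0.265, 0.0], [-0.265, -0.964, -0.0], [0.0, 0.0, -1.0]]
ft_force: [0.2, 0.1, 0.2]
opening: 0.702
gripper_force: 0.0
```

Request:
step_arm --pt "0 0 0 0 0" --pt "0 0 0 0 0" --pt "0 0 0 0 0" --pt "0 0 0 0 0" --pt "0 0 0 0 0" --pt "0 0 0 0 0" --pt "0 0 0 0 0" --pt "0 0 0 0 0"

```text
time: 5.2
ee_pos: [0.497, -0.3334, 0.1521]
eef_rot: [[0.964, -0.264, 0.001], [-0.264, -0.964, -0.001], [0.001, 0.0, -1.0]]
ft_force: [-0.7, -0.2, 4.6]
opening: 0.273
gripper_force: 59.5
```

Request:
step_arm --pt "0 0 -0.2 0 0" --pt "0 0 -0.5 0 0" --pt "0 0 -0.8 0 0" --pt "0 0 -0.8 0 0" --pt "0 0 -0.8 0 0" --pt "0 0 -0.8 0 0" --pt "0 0 -0.5 0 0" --pt "0 0 0 0 0" --pt "0 0 0 0 0" --pt "0 0 0 0 0"

```text
time: 6.2
ee_pos: [0.496, -0.3329, 0.2601]
eef_rot: [[0.964, -0.264, -0.002], [-0.264, -0.964, 0.001], [-0.002, -0.0, -1.0]]
ft_force: [-0.3, 0.2, -2.1]
opening: 0.27
gripper_force: 58.8
```

```bash
cat > hk.py <<'E'
from h import *
def hook():
    s=bot.read_state(); T=s["ee_pos"];R=s["eef_rot"]
    print(s["time"],T,np.degrees(np.arctan2(R[1,0],R[0,0])),s["ft_force"],s["opening"])
    for n in("scene","top"):
        p=bot.get_image(n); w=cloud(p).reshape(-1,3); cv2.imwrite(f"pics/{n}_{s['time']:.1f}.png",p["image"])
        l=(w-T)@R  # tool coords
        m=(l[:,0]>.06)&(l[:,0]<.125)&(abs(l[:,1])<.02)&(l[:,2]>-.06)&(l[:,2]<.11); q=l[m]
        rod=q[(q[:,0]<.085)&(q[:,2]<.02)]; leg=q[(q[:,0]>.08)&(q[:,2]>.01)]
        print(n,"rod",len(rod),rod.mean(0) if len(rod) else 0,"leg",len(leg))
        for lo in np.arange(.01,.10,.015):
            k=leg[(leg[:,2]>=lo)&(leg[:,2]<lo+.015)]
            if len(k): print("   ",lo.round(3),len(k),k.mean(0))
        if len(leg): print("   zmax(tool)",np.sort(leg[:,2])[-5:], "world cam view dir tool")
E
python3 - <<'E'
from hk import *
hook()
E
```

```text
6.2 [ 0.496  -0.3329  0.2601] -15.333088668096531 [-0.2837  0.2033 -2.1004] 0.26990606434227393
scene rod 45 [ 0.0726 -0.0033 -0.0122] leg 124
    0.01 23 [ 0.0934 -0.0039  0.0171]
    0.025 22 [ 0.0937 -0.0041  0.0312]
    0.04 26 [ 0.0933 -0.0042  0.0469]
    0.055 20 [ 0.0929 -0.004   0.0629]
    0.07 24 [ 0.0938 -0.0041  0.0776]
    0.085 9 [ 0.0932 -0.0053  0.0894]
   zmax(tool) [0.0893 0.0909 0.0915 0.0918 0.0925] world cam view dir tool
top rod 68 [ 0.0724 -0.0006 -0.0148] leg 76
    0.01 17 [ 0.0902 -0.0019  0.0156]
    0.025 14 [ 0.0899 -0.0016  0.0319]
    0.04 14 [ 0.0898 -0.0013  0.0471]
    0.055 15 [ 0.0898 -0.0011  0.0633]
    0.07 13 [ 0.0901 -0.0016  0.0781]
    0.085 3 [ 0.0903 -0.0018  0.0884]
   zmax(tool) [0.0833 0.0836 0.0869 0.0886 0.0896] world cam view dir tool
```

Request:
step_arm --pt "0 0 0 -0.75 0" --pt "0 0 0 -0.75 0" --pt "0 0 0 -0.75 0" --pt "0.1 -0.5 0 0 0" --pt "0.18 -0.9 0 0 0" --pt "0.18 -0.9 0 0 0" --pt "0.18 -0.9 0 0 0" --pt "0.18 -0.9 0 0 0" --pt "0.18 -0.9 0 0 0" --pt "0.18 -0.9 0 0 0" --pt "0.18 -0.9 0 0 0" --pt "0.18 -0.9 0 0 0" --pt "0.18 -0.9 0 0 0" --pt "0.18 -0.9 0 0 0" --pt "0.18 -0.9 0 0 0" --pt "0.18 -0.9 0 0 0" --pt "0.18 -0.9 0 0 0" --pt "0.18 -0.9 0 0 0" --pt "0.18 -0.9 0 0 0"

```text
time: 8.2
ee_pos: [0.5497, 0.0216, 0.261]
eef_rot: [[0.999, 0.044, -0.001], [0.044, -0.999, 0.0], [-0.001, -0.0, -1.0]]
ft_force: [-0.4, 0.8, -1.0]
opening: 0.267
gripper_force: 58.9
```

Request:
step_arm --pt "0.16 -0.4 0 0 0" --pt "0 0 0.5 0 0" --pt "0 0 0.5 0 0" --pt "0 0 0.4 0 0" --pt "0 0 0 0 0" --pt "0 0 0 0 0" --pt "0 0 0 0 0"

```text
time: 8.9
ee_pos: [0.554, 0.0294, 0.2266]
eef_rot: [[0.999, 0.046, 0.001], [0.046, -0.999, -0.0], [0.001, 0.0, -1.0]]
ft_force: [-0.5, 1.0, -0.9]
opening: 0.269
gripper_force: 58.9
```

Run:
```python
from hk import *
hook()
for n in("scene","top"):
    p=bot.get_image(n);w=cloud(p).reshape(-1,3);x,y,z=w.T
    m=(abs(x-.625)<.012)&(abs(y-.036)<.012)&(z>.0885)&(z<.101); print(n,"lever",m.sum(),w[m].mean(0))
    l=(abs(x-.64)<.022)&(abs(y-.036)<.02)&(z>.105)&(z<.185); print(" leg",l.sum(),w[l].mean(0),w[l].min(0))
    cv2.imwrite(f"pics/{n}c.png",p["image"])
a=cv2.imread("pics/scenec.png")[190:330,230:400];cv2.imwrite("pics/z1.png",cv2.resize(a,None,fx=4,fy=4,interpolation=cv2.INTER_CUBIC))
```

```text
8.9 [0.554  0.0294 0.2266] 2.6173691605091807 [-0.5414  0.9519 -0.9051] 0.2685462800471476
scene rod 63 [ 0.0724 -0.0035 -0.0125] leg 152
    0.01 28 [ 0.0945 -0.0042  0.0175]
    0.025 35 [ 0.0948 -0.0045  0.0324]
    0.04 29 [ 0.0945 -0.0044  0.0479]
    0.055 23 [ 0.0944 -0.0042  0.0621]
    0.07 25 [ 0.0948 -0.0046  0.0767]
    0.085 12 [ 0.0952 -0.0039  0.0884]
   zmax(tool) [0.0897 0.0897 0.0901 0.0912 0.0914] world cam view dir tool
top rod 0 0 leg 0
scene lever 30 [0.6268 0.0374 0.0934]
 leg 86 [0.6486 0.0383 0.1606] [0.6432 0.0333 0.1346]
top lever 0 [nan nan nan]<stdin>:5: RuntimeWarning: Mean of empty slice.
  ret = um.true_divide(
<stdin>:6: RuntimeWarning: Mean of empty slice.
Traceback (most recent call last):
ValueError: zero-size array to reduction operation minimum which has no identity
```

Request:
step_arm --pt "0 0 0.4 0 0" --pt "0 0 0.5 0 0" --pt "0 0 0.5 0 0" --pt "0 0 0.3 0 0" --pt "0 0 0.2 0 0" --pt "0 0 0 0 0" --pt "0 0 0 0 0" --pt "0 0 0 0 0"

```text
time: 9.9
ee_pos: [0.5541, 0.0299, 0.1793]
eef_rot: [[0.999, 0.047, 0.001], [0.047, -0.999, 0.0], [0.001, -0.0, -1.0]]
ft_force: [0.3, 0.4, -1.5]
opening: 0.268
gripper_force: 58.9
```

```bash
cat >> hk.py <<'E'
def force(k=6):
    L=[]
    for i in range(k):
        p=bot.get_image("scene"); s=bot.read_state(); L.append(np.r_[s["ft_force"],s["ee_pos"]*1000,s["moment"]])
    L=np.array(L); print(s["time"],"F",L[:,:3].mean(0),"sd",L[:,:3].std(0),"P",L[:,3:6].mean(0),"M",L[:,6:].mean(0))
    w=cloud(p).reshape(-1,3);x,y,z=w.T; return p,w
E
python3 - <<'E'
from hk import *
p,w=force()
a=p["image"][190:330,230:400];cv2.imwrite("pics/z1.png",cv2.resize(a,None,fx=4,fy=4,interpolation=cv2.INTER_CUBIC))
E
```

```text
10.2 F [ 0.0254 -0.2852 -1.1886] sd [0.4043 0.4657 0.3878] P [553.9357  29.8817 179.1703] M [-0.0163 -0.0022  0.0012]
```

View pics/z1.png

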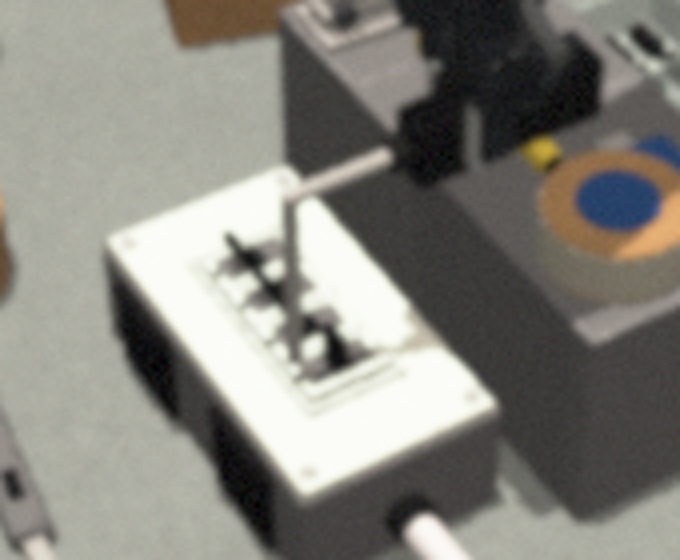

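The zoomed crop shows the leg tip at about (300,350), just behind the upright lever at about (345,350). Now I pull it toward the robot.

Request:
step_arm --pt "-0.2 0 0 0 0" --pt "-0.2 0 0 0 0" --pt "-0.12 0 0 0 0" --pt "-0.08 0 0 0 0" --pt "-0.08 0 0 0 0" --pt "0 0 0 0 0"

```text
time: 10.8
ee_pos: [0.5369, 0.029, 0.179]
eef_rot: [[0.999, 0.046, 0.001], [0.046, -0.999, 0.0], [0.001, 0.0, -1.0]]
ft_force: [0.8, 0.3, -0.7]
opening: 0.269
gripper_force: 58.9
```

```bash
python3 -c "
from hk import *
force(4)"
```

```text
11.0 F [ 0.9475 -0.4629 -1.0809] sd [0.3912 0.739  0.4937] P [536.8929  29.0616 178.9403] M [-0.0317 -0.2627 -0.0174]
```

Request:
step_arm --pt "-0.04 0 0 0 0" --pt "-0.04 0 0 0 0" --pt "0 0 0 0 0"

```text
time: 11.3
ee_pos: [0.5348, 0.029, 0.1789]
eef_rot: [[0.999, 0.047, 0.0], [0.047, -0.999, 0.0], [0.0, 0.0, -1.0]]
ft_force: [2.1, 0.4, -1.1]
opening: 0.267
gripper_force: 58.9
```

```bash
python3 -c "
from hk import *
force(4)"
```

```text
11.5 F [ 1.6906  0.09   -1.3791] sd [0.3395 0.5138 0.2983] P [534.8269  28.9896 178.8396] M [ 0.0188 -0.5728 -0.0116]
```

Request:
step_arm --pt "-0.04 0 0 0 0" --pt "-0.04 0 0 0 0" --pt "-0.04 0 0 0 0" --pt "0 0 0 0 0"

```text
time: 11.9
ee_pos: [0.5316, 0.0289, 0.1788]
eef_rot: [[0.999, 0.047, -0.0], [0.047, -0.999, -0.0], [-0.0, 0.0, -1.0]]
ft_force: [1.3, 0.8, -1.2]
opening: 0.269
gripper_force: 58.9
```

```bash
python3 -c "
from hk import *
force(4)"
```

```text
12.1 F [ 1.0736  0.2185 -0.5558] sd [0.2792 0.3233 0.5238] P [531.6408  28.8645 178.8485] M [ 0.0526 -0.4719  0.0262]
```

Request:
step_arm --pt "-0.04 0 0 0 0" --pt "-0.04 0 0 0 0" --pt "-0.04 0 0 0 0" --pt "0 0 0 0 0"

```text
time: 12.5
ee_pos: [0.5291, 0.0287, 0.1791]
eef_rot: [[0.999, 0.047, 0.001], [0.047, -0.999, 0.0], [0.001, -0.0, -1.0]]
ft_force: [1.6, 0.5, 0.6]
opening: 0.269
gripper_force: 58.9
```

```bash
python3 -c "
from hk import *
p,w=force(4)
a=p['image'][190:330,230:400];cv2.imwrite('pics/z2.png',cv2.resize(a,None,fx=4,fy=4,interpolation=cv2.INTER_CUBIC))
hook()"
```

```text
12.7 F [2.4125 0.1691 1.6062] sd [0.2179 0.2373 0.4965] P [529.0633  28.7532 179.1371] M [ 0.0699 -0.9635  0.0338]
12.7 [0.529  0.0288 0.1791] 2.6660611068926308 [ 2.5105 -0.1942  1.7373] 0.27276733856201724
scene rod 57 [ 0.0723 -0.0036 -0.0131] leg 527
    0.01 22 [ 0.0955 -0.0045  0.0172]
    0.025 26 [ 0.0953 -0.0046  0.0321]
    0.04 22 [ 0.0956 -0.0045  0.0473]
    0.055 25 [ 0.0958 -0.0041  0.0625]
    0.07 25 [ 0.0967 -0.0028  0.0785]
    0.085 77 [ 0.094  -0.0004  0.0915]
    0.1 330 [ 0.1057 -0.0013  0.1045]
   zmax(tool) [0.1097 0.1099 0.1099 0.1099 0.11  ] world cam view dir tool
top rod 0 0 leg 0
```

View pics/z2.png

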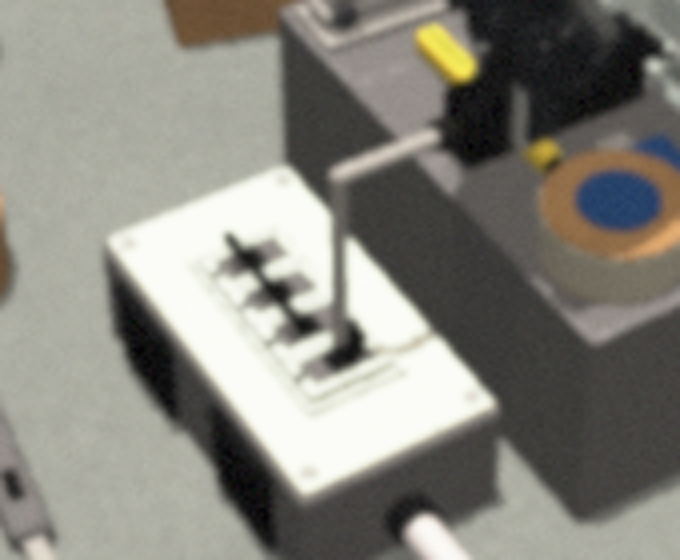

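The lever is now leaning to the robot, with the leg at about (340,330) in the crop. The rising force suggests it is near the stop.

Request:
step_arm --pt "-0.04 0 0 0 0" --pt "0 0 0 0 0"

```text
time: 13.0
ee_pos: [0.5284, 0.0287, 0.1791]
eef_rot: [[0.999, 0.047, 0.002], [0.047, -0.999, 0.0], [0.002, -0.0, -1.0]]
ft_force: [4.3, -0.0, 1.2]
opening: 0.273
gripper_force: 59.1
```

```bash
python3 -c "
from hk import *
force(4)"
```

```text
13.2 F [ 3.8709 -0.0238  0.8852] sd [0.2469 0.4036 0.9057] P [528.1723  28.6967 179.0356] M [ 0.1405 -1.4622 -0.0099]
```

Request:
step_arm --pt "-0.04 0 0 0 0" --pt "0 0 0 0 0"

```text
time: 13.4
ee_pos: [0.5265, 0.0285, 0.1786]
eef_rot: [[0.999, 0.046, -0.001], [0.046, -0.999, -0.0], [-0.001, 0.0, -1.0]]
ft_force: [3.4, 0.5, -0.1]
opening: 0.272
gripper_force: 59.0
```

```bash
python3 -c "
from hk import *
force(4)"
```

```text
13.6 F [ 3.2057 -0.2148  0.5114] sd [0.1509 0.318  0.7631] P [526.5088  28.559  178.6388] M [ 0.0943 -1.2607 -0.0072]
```

```bash
python3 -c "
from hk import *
hook()
a=cv2.imread('pics/scene_13.6.png')[190:330,230:400];cv2.imwrite('pics/z3.png',cv2.resize(a,None,fx=4,fy=4,interpolation=cv2.INTER_CUBIC))"
```

```text
13.6 [0.5265 0.0286 0.1787] 2.66583580053854 [3.2527 0.2215 1.6317] 0.26852228206607
scene rod 61 [ 0.0724 -0.0035 -0.0143] leg 532
    0.01 24 [ 0.0961 -0.0048  0.0167]
    0.025 25 [ 0.0959 -0.0047  0.0322]
    0.04 22 [ 0.0962 -0.0044  0.0472]
    0.055 27 [ 0.0964 -0.0044  0.0627]
    0.07 31 [ 0.0968 -0.0043  0.0778]
    0.085 83 [0.0975 0.     0.0925]
    0.1 320 [ 0.1061 -0.0023  0.1041]
   zmax(tool) [0.1094 0.1094 0.1094 0.1096 0.1097] world cam view dir tool
top rod 0 0 leg 0
```

View pics/z3.png

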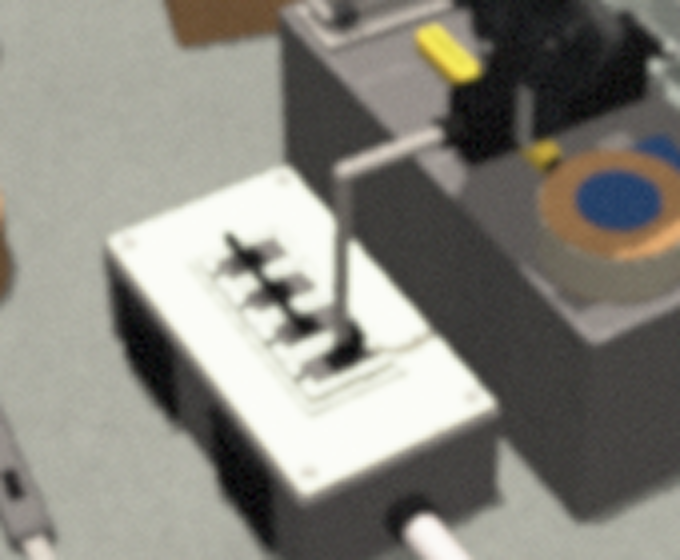

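The leg is still against the lever at about (345,330), but the hook pivoted about 1.5° in the pads once Fx reached about 4 N. I'll turn the hook square to the pull, so the pads carry the load by normal pressure rather than by twisting friction. First I back off and lift.

Request:
step_arm --pt "0.12 0 0 0 0" --pt "0.12 0 0 0 0" --pt "0.1 0 -0.2 0 0" --pt "0 0 -0.6 0 0" --pt "0 0 -0.6 0 0" --pt "0 0 -0.6 0 0" --pt "0 0 0 0 0" --pt "0 0 0 0 0"

```text
time: 14.5
ee_pos: [0.535, 0.0289, 0.2285]
eef_rot: [[0.999, 0.046, -0.001], [0.046, -0.999, -0.0], [-0.001, 0.0, -1.0]]
ft_force: [-0.3, -0.1, -1.7]
opening: 0.268
gripper_force: 58.9
```

```bash
python3 -c "
from hk import *
hook()
print(bot.read_state()['q'])
p=bot.get_image('scene');w=cloud(p).reshape(-1,3);x,y,z=w.T
for n in('lever_t','breaker_t'):
  for d in bot.cut_out(n,p)[:4]:
    q=cloud(p)[d['region']];print(n,d['confidence'],d['point'],np.nanpercentile(q,[5,50,95],axis=0).tolist())
m=(abs(x-.622)<.025)&(abs(y-.036)<.013)&(z>.084)&(z<.101); print(m.sum(),w[m].mean(0),w[m][w[m][:,2].argsort()[-8:]].mean(0))"
```

```text
14.5 [0.535  0.0289 0.2285] 2.6633649731525426 [-0.3204 -0.1479 -1.6669] 0.2676668750671515
scene rod 61 [ 0.0723 -0.0035 -0.0138] leg 169
    0.01 32 [ 0.0951 -0.0041  0.0171]
    0.025 34 [ 0.0959 -0.0043  0.0319]
    0.04 32 [ 0.0956 -0.0039  0.048 ]
    0.055 32 [ 0.0963 -0.0039  0.0636]
    0.07 30 [ 0.0965 -0.004   0.0784]
    0.085 9 [ 0.0966 -0.0038  0.0879]
   zmax(tool) [0.0869 0.0892 0.0898 0.0908 0.0909] world cam view dir tool
top rod 0 0 leg 0
[   5.2292   16.1205  -16.5101  103.246     5.1465   61.4666 -100.4663]
lever_t 0.51 [292.3, 250.3] [[0.625967443127922, -0.0492378335314826, 0.074629923805762], [0.6365627364723209, -0.04007665991858564, 0.08586881736177801], [0.6413476816060988, -0.03441811156499169, 0.09426533772585033]]
lever_t 0.4 [317.5, 277.7] [[0.608549555101098, 0.018971068699395847, 0.07402857043710476], [0.62040395105447, 0.037287064118597786, 0.07975764119947293], [0.6296534622678129, 0.04480414616911636, 0.09388538157978228]]
lever_t 0.38 [304.6, 270.6] [[0.6230923422869664, 0.005192565698860804, 0.07573669275318085], [0.6338316064466634, 0.013468402704756396, 0.08554946284034702], [0.6385900505821125, 0.016961733340795086, 0.09503648268362067]]
breaker_t 0.87 [315.8, 279.8] [[0.6064756675557857, 0.02587713317446663, 0.07165988981913507], [0.6264416325656446, 0.04045247575223432, 0.07571598548867574], [0.6467820049778337, 0.049758900863185254, 0.09211151587151915]]
47 [0.6178 0.038  0.0901] [0.6157 0.0384 0.0954]
```

Request:
step_arm --pt "0 0 -0.9 0 0" --pt "0 0 -0.9 0 0" --pt "0 0 -0.9 0 0" --pt "0 0 0 -0.9 0" --pt "0 0 0 -0.9 0" --pt "0 0 0 -0.9 0" --pt "0 0 0 -0.9 0" --pt "0 0 0 -0.9 0" --pt "0 0 0 -0.9 0" --pt "0 0 0 -0.9 0" --pt "0 0 0 -0.9 0" --pt "0 0 0 -0.9 0" --pt "0 0 0 -0.9 0" --pt "0 0 0 -0.9 0" --pt "0 0 0 -0.9 0" --pt "0 0 0 -0.45 0" --pt "-0.7 0.8 0 0 0" --pt "-0.7 0.8 0 0 0" --pt "-0.7 0.8 0 0 0" --pt "-0.7 0.8 0 0 0"

```text
time: 16.75
ee_pos: [0.619, -0.038, 0.2957]
eef_rot: [[-0.046, 0.999, -0.001], [0.999, 0.046, -0.0], [-0.0, -0.001, -1.0]]
ft_force: [1.1, 0.9, -1.4]
opening: 0.274
gripper_force: 59.1
```

Request:
step_arm --pt "-0.7 0.8 0 0 0" --pt "0 0 0.8 0 0" --pt "0 0 0.8 0 0" --pt "0 0 0.8 0 0" --pt "0 0 0.4 0 0" --pt "0 0 0 0 0" --pt "0 0 0 0 0"

```text
time: 17.45
ee_pos: [0.6395, -0.0537, 0.2268]
eef_rot: [[-0.047, 0.999, 0.0], [0.999, 0.047, 0.0], [0.0, 0.0, -1.0]]
ft_force: [-0.1, 0.7, -1.7]
opening: 0.269
gripper_force: 59.3
```

```bash
python3 -c "
from hk import *
hook()
print(bot.read_state()['q'])
p,w=force(4)
a=p['image'][190:330,230:400];cv2.imwrite('pics/z4.png',cv2.resize(a,None,fx=4,fy=4,interpolation=cv2.INTER_CUBIC))"
```

```text
17.45 [ 0.6395 -0.0537  0.2268] 92.66933278640178 [-0.0851  0.7189 -1.7068] 0.26936903618639696
scene rod 52 [ 0.0727  0.0012 -0.0145] leg 156
    0.01 36 [0.0981 0.0008 0.0175]
    0.025 31 [0.0988 0.0012 0.0324]
    0.04 29 [0.0987 0.0011 0.0474]
    0.055 24 [0.099  0.0011 0.0627]
    0.07 25 [0.0995 0.0014 0.0773]
    0.085 11 [0.0987 0.0004 0.0882]
   zmax(tool) [0.0882 0.0884 0.0902 0.0911 0.0928] world cam view dir tool
top rod 54 [ 0.0731 -0.0024 -0.0167] leg 33
    0.01 9 [ 0.0932 -0.0046  0.0191]
    0.025 5 [ 0.0928 -0.0046  0.0339]
    0.04 6 [ 0.0939 -0.0049  0.0468]
    0.055 7 [ 0.0945 -0.0046  0.0624]
    0.07 5 [ 0.0955 -0.0046  0.0773]
    0.085 1 [ 0.0926 -0.0042  0.0855]
   zmax(tool) [0.0724 0.0792 0.0803 0.0829 0.0855] world cam view dir tool
[ 17.8389  27.5675 -25.0237  87.9611  12.2858  67.0948  -6.8001]
17.75 F [-0.0066 -0.0408 -1.6267] sd [0.2198 0.3555 0.3008] P [639.6492 -53.7057 227.3193] M [-0.0069  0.0108 -0.0181]
```

View pics/z4.png

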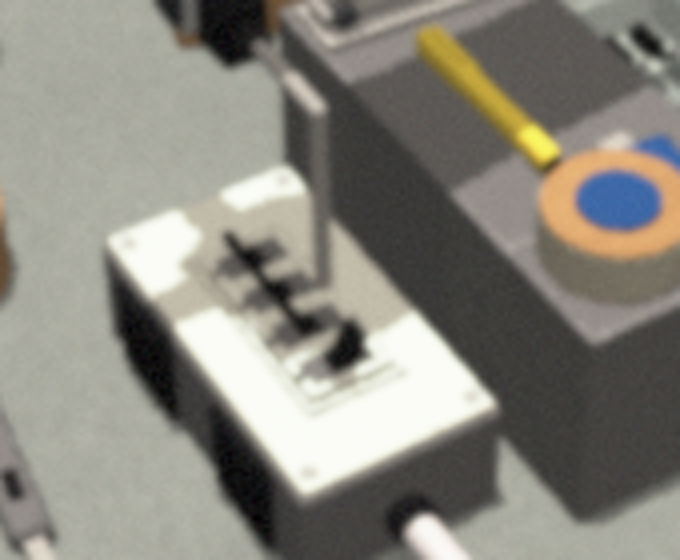

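The lever leans to the robot at about (350,345) and the leg hangs behind and above it at (322,280). I go down and press.

Request:
step_arm --pt "-0.25 0 0.5 0 0" --pt "0 0 0.5 0 0" --pt "0 0 0.5 0 0" --pt "0 0 0.25 0 0" --pt "0 0 0.15 0 0" --pt "0 -0.12 0 0 0" --pt "0 -0.12 0 0 0" --pt "0 -0.08 0 0 0" --pt "0 0 0 0 0"

```text
time: 18.65
ee_pos: [0.6314, -0.0604, 0.1794]
eef_rot: [[-0.047, 0.999, 0.001], [0.999, 0.047, -0.0], [-0.0, 0.001, -1.0]]
ft_force: [0.3, -0.1, -2.2]
opening: 0.271
gripper_force: 59.3
```

```bash
python3 -c "
from hk import *
force(4)"
```

```text
18.85 F [ 0.446  -0.3382 -1.4255] sd [0.4958 0.4728 0.5415] P [631.6354 -60.4298 179.1968] M [ 0.004  -0.023  -0.0068]
```

Request:
step_arm --pt "0 -0.04 0 0 0" --pt "0 -0.04 0 0 0" --pt "0 0 0 0 0"

```text
time: 19.15
ee_pos: [0.6294, -0.0605, 0.1787]
eef_rot: [[-0.047, 0.999, -0.0], [0.999, 0.047, -0.0], [-0.0, -0.0, -1.0]]
ft_force: [-0.6, -0.5, -1.6]
opening: 0.272
gripper_force: 59.3
```

```bash
python3 -c "
from hk import *
force(4)"
```

```text
19.35 F [-0.3481  0.1502 -1.639 ] sd [0.2783 0.4048 0.4722] P [629.492  -60.4885 178.7857] M [-0.0043 -0.0124 -0.009 ]
```

Request:
step_arm --pt "0 -0.04 0 0 0" --pt "0 -0.04 0 0 0" --pt "0 0 0 0 0"

```text
time: 19.65
ee_pos: [0.6276, -0.0606, 0.1789]
eef_rot: [[-0.046, 0.999, 0.0], [0.999, 0.046, 0.0], [-0.0, 0.0, -1.0]]
ft_force: [0.4, -1.5, -1.2]
opening: 0.273
gripper_force: 59.2
```

```bash
python3 -c "
from hk import *
force(4)"
```

```text
19.85 F [-0.3185 -0.148  -1.0599] sd [0.6994 0.2765 0.5106] P [627.5619 -60.5509 178.8742] M [ 0.0255 -0.0562 -0.0136]
```

Request:
step_arm --pt "0 -0.04 0 0 0" --pt "0 0 0 0 0"

```text
time: 20.05
ee_pos: [0.6269, -0.0606, 0.179]
eef_rot: [[-0.046, 0.999, 0.001], [0.999, 0.046, 0.0], [0.0, 0.001, -1.0]]
ft_force: [1.5, 0.0, -0.7]
opening: 0.269
gripper_force: 59.3
```

```bash
python3 -c "
from hk import *
force(4)"
```

```text
20.25 F [ 1.9     0.2318 -0.6493] sd [0.5792 0.2832 0.4362] P [626.8865 -60.5956 179.043 ] M [ 0.0518 -0.5601 -0.1742]
```

Request:
step_arm --pt "0 -0.04 0 0 0" --pt "0 0 0 0 0"

```text
time: 20.45
ee_pos: [0.6262, -0.0606, 0.1791]
eef_rot: [[-0.046, 0.999, 0.002], [0.999, 0.046, 0.0], [0.0, 0.002, -1.0]]
ft_force: [4.4, 0.3, -0.8]
opening: 0.271
gripper_force: 59.3
```

```bash
python3 -c "
from hk import *
force(4)"
```

```text
20.65 F [ 4.6998  0.1314 -0.9303] sd [0.2947 0.5875 0.1039] P [626.1553 -60.6426 179.0957] M [ 0.0591 -1.4736 -0.4606]
```

Request:
step_arm --pt "0 -0.04 0 0 0" --pt "0 0 0 0 0"

```text
time: 20.85
ee_pos: [0.6256, -0.0607, 0.1793]
eef_rot: [[-0.046, 0.999, 0.003], [0.999, 0.046, 0.0], [0.0, 0.003, -1.0]]
ft_force: [7.1, -0.6, -0.8]
opening: 0.272
gripper_force: 59.6
```

```bash
python3 -c "
from hk import *
force(4)"
```

```text
21.05 F [ 5.9084  0.2133 -0.6122] sd [0.3477 0.4935 0.2587] P [625.5476 -60.7401 179.3272] M [ 0.1062 -1.8408 -0.5719]
```

Request:
step_arm --pt "0 -0.03 0 0 0" --pt "0 0 0 0 0" --pt "0 0 0 0 0" --pt "0 0 0 0 0"

```text
time: 21.45
ee_pos: [0.6252, -0.0607, 0.1794]
eef_rot: [[-0.046, 0.999, 0.003], [0.999, 0.046, 0.0], [0.0, 0.003, -1.0]]
ft_force: [7.8, 0.2, -1.1]
opening: 0.272
gripper_force: 59.6
```

```bash
python3 -c "
from hk import *
force(4)"
```

```text
21.65 F [ 7.14   -0.5127 -0.9867] sd [0.2727 0.2939 0.3465] P [625.1641 -60.705  179.4327] M [ 0.0972 -2.1365 -0.6443]
```

Request:
step_arm --pt "0 -0.025 0 0 0" --pt "0 0 0 0 0" --pt "0 0 0 0 0" --pt "0 0 0 0 0" --pt "0 0 0 0 0" --pt "0 0 0 0 0"

```text
time: 22.25
ee_pos: [0.6248, -0.0607, 0.1795]
eef_rot: [[-0.046, 0.999, 0.004], [0.999, 0.046, 0.0], [0.0, 0.004, -1.0]]
ft_force: [7.5, 0.8, -0.7]
opening: 0.269
gripper_force: 59.6
```

```bash
python3 -c "
from hk import *
force(6)
hook()"
```

```text
22.55 F [ 7.6871  0.3663 -1.6508] sd [0.5928 0.4122 0.6561] P [624.8638 -60.7121 179.5007] M [ 0.0938 -2.4361 -0.7487]
22.55 [ 0.6249 -0.0607  0.1795] 92.61975796362323 [ 8.2175  0.7521 -2.6238] 0.27105965959017725
scene rod 44 [ 0.0729  0.0019 -0.0143] leg 458
    0.01 27 [0.0978 0.0022 0.0177]
    0.025 27 [0.099  0.0022 0.0323]
    0.04 23 [0.0992 0.0022 0.0479]
    0.055 23 [0.0993 0.0024 0.0626]
    0.07 26 [0.0997 0.0028 0.0776]
    0.085 51 [ 0.1003 -0.0016  0.0921]
    0.1 281 [0.1034 0.0024 0.1051]
   zmax(tool) [0.1098 0.1099 0.1099 0.11   0.11  ] world cam view dir tool
top rod 52 [ 0.0722 -0.0018 -0.0158] leg 336
    0.01 6 [ 0.0927 -0.004   0.0165]
    0.025 5 [ 0.0934 -0.004   0.0332]
    0.04 6 [ 0.0946 -0.0043  0.0488]
    0.055 3 [ 0.0947 -0.0037  0.0611]
    0.07 14 [ 0.0949 -0.0058  0.0811]
    0.085 35 [ 0.0944 -0.0046  0.0938]
    0.1 267 [ 0.1027 -0.001   0.1051]
   zmax(tool) [0.1099 0.1099 0.11   0.11   0.11  ] world cam view dir tool
```

Request:
step_arm --pt "0 0.2 0 0 0" --pt "0 0.2 0 0 0" --pt "0 0 -0.4 0 0" --pt "0 0 -0.5 0 0" --pt "0 0 -0.5 0 0" --pt "0 -0.2 0 0 0" --pt "0 -0.4 0 0 0" --pt "0 -0.4 0 0 0" --pt "0 -0.15 0 0 0" --pt "0 0 0 0 0" --pt "0 0 0 0 0"

```text
time: 23.75
ee_pos: [0.6044, -0.0618, 0.2138]
eef_rot: [[-0.046, 0.999, 0.0], [0.999, 0.046, -0.0], [-0.0, 0.0, -1.0]]
ft_force: [0.1, 0.8, -1.0]
opening: 0.269
gripper_force: 59.6
```

```bash
python3 -c "
from hk import *
p,w=force(4)
x,y,z=w.T
m=(abs(x-.622)<.025)&(abs(y-.036)<.013)&(z>.084)&(z<.101); print(m.sum(),w[m].mean(0),w[m].min(0),w[m][w[m][:,2].argsort()[-8:]].mean(0))
hook()"
```

```text
23.95 F [ 0.019  -0.145  -1.2703] sd [0.2331 0.6108 0.1505] P [604.6113 -61.6088 213.6966] M [ 0.0136 -0.0127 -0.0007]
48 [0.6175 0.0376 0.0896] [0.6115 0.0273 0.0842] [0.6162 0.0364 0.0941]
23.95 [ 0.6046 -0.0615  0.2136] 92.6722754707279 [-0.0948 -0.733  -1.4986] 0.272400355593946
scene rod 54 [ 0.0723  0.0012 -0.014 ] leg 133
    0.01 27 [0.0987 0.0012 0.017 ]
    0.025 24 [0.0982 0.0013 0.0325]
    0.04 27 [0.0987 0.0014 0.0475]
    0.055 24 [0.099  0.0016 0.0628]
    0.07 26 [0.0996 0.0018 0.0782]
    0.085 5 [0.0993 0.002  0.0881]
   zmax(tool) [0.0851 0.0872 0.0884 0.0893 0.0906] world cam view dir tool
top rod 65 [ 0.0734 -0.0022 -0.0155] leg 28
    0.01 4 [ 0.0942 -0.0053  0.0156]
    0.025 7 [ 0.0936 -0.0047  0.0326]
    0.04 6 [ 0.0935 -0.0046  0.048 ]
    0.055 5 [ 0.0934 -0.0049  0.0636]
    0.07 5 [ 0.0943 -0.0053  0.0774]
    0.085 1 [ 0.0959 -0.0053  0.0873]
   zmax(tool) [0.0745 0.0749 0.0818 0.0834 0.0873] world cam view dir tool
```

Request:
step_arm --pt "0 0 0.5 0 0" --pt "0 0 0.5 0 0" --pt "0 0 0.25 0 0" --pt "0 0 0.12 0 0" --pt "0 0.1 0 0 0" --pt "0 0.1 0 0 0" --pt "0 0.1 0 0 0" --pt "0 0.08 0 0 0" --pt "0 0.08 0 0 0" --pt "0 0.08 0 0 0" --pt "0 0.08 0 0 0" --pt "0 0.06 0 0 0" --pt "0 0 0 0 0"

```text
time: 25.35
ee_pos: [0.6217, -0.0608, 0.1795]
eef_rot: [[-0.047, 0.999, 0.0], [0.999, 0.047, 0.0], [0.0, 0.0, -1.0]]
ft_force: [-0.7, -0.2, -0.8]
opening: 0.268
gripper_force: 59.6
```

```bash
python3 -c "
from hk import *
force(4)"
```

```text
25.55 F [-0.6485  0.1397 -1.3712] sd [0.209  0.2966 0.3156] P [621.5656 -60.7902 179.5503] M [0.0751 0.1685 0.0544]
```

Request:
step_arm --pt "0 0.06 0 0 0" --pt "0 0.06 0 0 0" --pt "0 0.06 0 0 0" --pt "0 0 0 0 0"

```text
time: 25.95
ee_pos: [0.6261, -0.0606, 0.1795]
eef_rot: [[-0.047, 0.999, 0.0], [0.999, 0.047, -0.0], [-0.0, 0.0, -1.0]]
ft_force: [-1.3, 0.9, 0.3]
opening: 0.269
gripper_force: 59.7
```

```bash
python3 -c "
from hk import *
force(4)"
```

```text
26.15 F [-0.8052 -0.0301 -0.7372] sd [0.476  0.268  0.2396] P [626.0059 -60.6018 179.5291] M [0.0312 0.3528 0.0985]
```

Request:
step_arm --pt "0 0.04 0 0 0" --pt "0 0.04 0 0 0" --pt "0 0.04 0 0 0" --pt "0 0 0 0 0"

```text
time: 26.55
ee_pos: [0.629, -0.0604, 0.1795]
eef_rot: [[-0.047, 0.999, -0.0], [0.999, 0.047, 0.0], [0.0, -0.0, -1.0]]
ft_force: [-1.4, -0.5, -1.9]
opening: 0.269
gripper_force: 59.6
```

```bash
python3 -c "
from hk import *
force(4)"
```

```text
26.75 F [-1.2514 -0.1415 -1.5263] sd [0.4951 0.2574 0.585 ] P [628.9073 -60.4852 179.4823] M [0.0555 0.4662 0.1496]
```

Request:
step_arm --pt "0 0.04 0 0 0" --pt "0 0 0 0 0"

```text
time: 26.95
ee_pos: [0.6298, -0.0604, 0.1794]
eef_rot: [[-0.047, 0.999, -0.0], [0.999, 0.047, -0.0], [-0.0, -0.0, -1.0]]
ft_force: [-1.9, -0.0, -1.3]
opening: 0.272
gripper_force: 59.5
```

```bash
python3 -c "
from hk import *
force(4)"
```

```text
27.15 F [-1.6386  0.0538 -1.7104] sd [0.5131 0.4888 0.1208] P [629.8209 -60.4092 179.4535] M [0.0273 0.535  0.1422]
```

Request:
step_arm --pt "0 0.04 0 0 0" --pt "0 0 0 0 0"

```text
time: 27.35
ee_pos: [0.6309, -0.0604, 0.1795]
eef_rot: [[-0.046, 0.999, -0.0], [0.999, 0.046, -0.0], [-0.0, -0.0, -1.0]]
ft_force: [-1.4, -0.3, -0.9]
opening: 0.271
gripper_force: 59.6
```

```bash
python3 -c "
from hk import *
force(4)"
```

```text
27.55 F [-1.9917 -0.1079 -1.3424] sd [0.5197 0.5237 0.3164] P [630.9302 -60.431  179.5494] M [-0.016   0.5535  0.1431]
```

Still moving at about 1.8 N, so not on the stop yet.

Request:
step_arm --pt "0 0.04 0 0 0" --pt "0 0.04 0 0 0" --pt "0 0 0 0 0"

```text
time: 27.85
ee_pos: [0.633, -0.0604, 0.1795]
eef_rot: [[-0.046, 0.999, 0.0], [0.999, 0.046, -0.0], [-0.0, 0.0, -1.0]]
ft_force: [-2.2, -0.0, -1.2]
opening: 0.271
gripper_force: 59.6
```

```bash
python3 -c "
from hk import *
force(4)"
```

```text
28.05 F [-1.7674  0.2768 -1.2807] sd [0.4036 0.3248 0.2123] P [632.9739 -60.3672 179.6016] M [-0.0464  0.604   0.1911]
```

Request:
step_arm --pt "0 0.04 0 0 0" --pt "0 0 0 0 0"

```text
time: 28.25
ee_pos: [0.6335, -0.0604, 0.1795]
eef_rot: [[-0.047, 0.999, -0.001], [0.999, 0.047, -0.0], [-0.0, -0.001, -1.0]]
ft_force: [-3.5, -1.4, -0.3]
opening: 0.272
gripper_force: 59.9
```

```bash
python3 -c "
from hk import *
force(4)"
```

```text
28.45 F [-4.3637 -1.2966  0.5634] sd [0.4853 0.5027 0.3508] P [633.5421 -60.3796 179.4665] M [-0.1374  1.2617  0.3995]
```

Request:
step_arm --pt "0 0.04 0 0 0" --pt "0 0 0 0 0"

```text
time: 28.65
ee_pos: [0.6341, -0.0605, 0.1793]
eef_rot: [[-0.047, 0.999, -0.002], [0.999, 0.047, -0.001], [-0.0, -0.002, -1.0]]
ft_force: [-5.0, -1.7, 0.8]
opening: 0.268
gripper_force: 60.2
```

```bash
python3 -c "
from hk import *
force(4)"
```

```text
28.85 F [-5.4737 -1.4958  0.6562] sd [0.4996 0.4203 0.4765] P [634.1523 -60.4446 179.3536] M [-0.1828  1.813   0.5551]
```

Request:
step_arm --pt "0 0.035 0 0 0" --pt "0 0 0 0 0" --pt "0 0 0 0 0"

```text
time: 29.15
ee_pos: [0.6346, -0.0605, 0.1792]
eef_rot: [[-0.047, 0.999, -0.003], [0.999, 0.047, -0.001], [-0.001, -0.003, -1.0]]
ft_force: [-6.0, -1.7, 2.1]
opening: 0.271
gripper_force: 60.4
```

```bash
python3 -c "
from hk import *
force(4)"
```

```text
29.35 F [-6.9083 -1.6626  1.6146] sd [0.7951 0.604  0.2851] P [634.5583 -60.4957 179.2443] M [-0.2107  2.1831  0.6871]
```

Request:
step_arm --pt "0 0.02 0 0 0" --pt "0 0 0 0 0" --pt "0 0 0 0 0" --pt "0 0 0 0 0" --pt "0 0 0 0 0" --pt "0 0 0 0 0" --pt "0 0 0 0 0"

```text
time: 30.05
ee_pos: [0.6348, -0.0605, 0.1792]
eef_rot: [[-0.047, 0.999, -0.003], [0.999, 0.047, -0.001], [-0.001, -0.003, -1.0]]
ft_force: [-8.0, -1.1, 2.0]
opening: 0.271
gripper_force: 60.4
```

```bash
python3 -c "
from hk import *
force(6)"
```

```text
30.35 F [-7.6807 -2.0414  2.2073] sd [0.5184 0.1597 0.21  ] P [634.7948 -60.5099 179.1836] M [-0.2228  2.407   0.7495]
```

Request:
step_arm --pt "0 -0.2 0 0 0" --pt "0 -0.25 0 0 0" --pt "0 0 -0.4 0 0" --pt "0 0 -0.8 0 0" --pt "0 0 -0.8 0 0" --pt "0 0 -0.8 0 0" --pt "0 0 -0.8 0 0" --pt "0 0 0 0 0" --pt "0 0 0 0 0"

```text
time: 31.25
ee_pos: [0.6254, -0.0606, 0.2699]
eef_rot: [[-0.046, 0.999, 0.002], [0.999, 0.046, -0.0], [-0.0, 0.002, -1.0]]
ft_force: [-0.4, -0.8, -2.0]
opening: 0.27
gripper_force: 59.7
```

```bash
python3 -c "
from hk import *
hook()
p,w=force(4)
x,y,z=w.T
for yy in(.0377,.0115,-.0165,-.0425):
  m=(abs(x-.63)<.03)&(abs(y-yy)<.013)&(z>.0885)&(z<.101); print(m.sum(),w[m].mean(0))
a=p['image'][190:330,230:400];cv2.imwrite('pics/z5.png',cv2.resize(a,None,fx=4,fy=4,interpolation=cv2.INTER_CUBIC))"
```

```text
31.25 [ 0.6254 -0.0606  0.2699] 92.66061635009774 [-0.418  -0.7609 -1.9818] 0.26984841397728015
scene rod 53 [ 0.0721  0.001  -0.0142] leg 167
    0.01 37 [0.0984 0.0009 0.0174]
    0.025 34 [0.0987 0.0013 0.0326]
    0.04 32 [0.0986 0.0012 0.0478]
    0.055 28 [0.0988 0.0013 0.0619]
    0.07 26 [0.0996 0.0014 0.077 ]
    0.085 10 [0.0998 0.001  0.0877]
   zmax(tool) [0.0874 0.0875 0.0886 0.0896 0.0929] world cam view dir tool
top rod 61 [ 0.0721 -0.003  -0.015 ] leg 36
    0.01 5 [ 0.0934 -0.006   0.0166]
    0.025 7 [ 0.0943 -0.0056  0.0305]
    0.04 9 [ 0.0935 -0.0054  0.0467]
    0.055 7 [ 0.0932 -0.0057  0.0628]
    0.07 5 [ 0.0947 -0.0056  0.0771]
    0.085 3 [ 0.0935 -0.0058  0.0868]
   zmax(tool) [0.08   0.0806 0.0862 0.0869 0.0874] world cam view dir tool
31.55 F [-0.0234  0.6467 -1.3844] sd [0.4067 0.5216 0.4487] P [624.5932 -60.7092 268.4116] M [ 0.0076 -0.0232 -0.0051]
25 [0.6356 0.0381 0.0917]
22 [0.6373 0.0106 0.092 ]
20 [ 0.6383 -0.0156  0.0924]
19 [ 0.6396 -0.0433  0.0922]
```

View pics/z5.png

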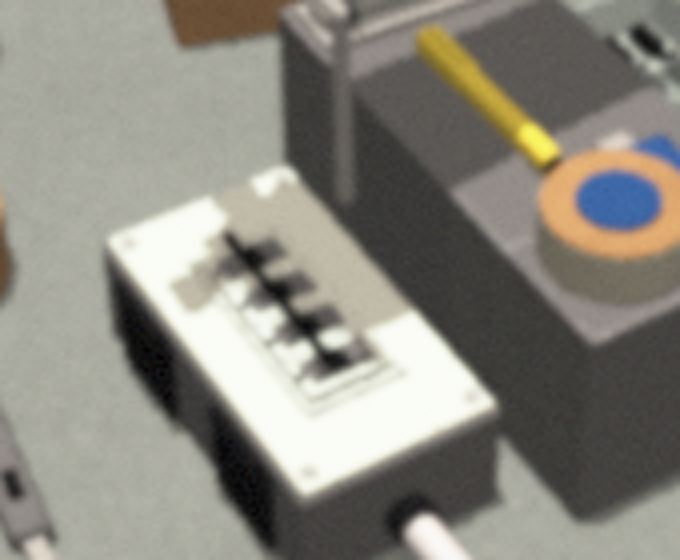

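The crop shows all four levers lined up in the on position, from (245,245) to (335,355), and the leg clear. The measured tops lie on one line. I return the hook.

Request:
step_arm --pt "0 0 -0.6 0 0" --pt "0 0 -0.4 0 0" --pt "0 0 0 0.9 0" --pt "0 0 0 0.9 0" --pt "0 0 0 0.9 0" --pt "0 0 0 0.9 0" --pt "0 0 0 0.9 0" --pt "0 0 0 0.9 0" --pt "0 0 0 0.9 0" --pt "0 0 0 0.9 0" --pt "0 0 0 0.9 0" --pt "0 0 0 0.9 0" --pt "0 0 0 0.9 0" --pt "0 0 0 0.9 0" --pt "0 0 0 0.9 0" --pt "0 0 0 0.9 0" --pt "0 0 0 0.9 0" --pt "0 0 0 0 0"

```text
time: 33.35
ee_pos: [0.6254, -0.0603, 0.2958]
eef_rot: [[0.964, -0.266, 0.002], [-0.266, -0.964, 0.0], [0.002, -0.0, -1.0]]
ft_force: [-0.1, 0.2, -2.2]
opening: 0.274
gripper_force: 59.7
```

Request:
step_arm --pt "-0.06 0.4 0 0 0" --pt "-0.14 0.8 0 0 0" --pt "-0.14 0.8 0 0 0" --pt "-0.14 0.8 0 0 0" --pt "-0.14 0.8 0 0 0" --pt "-0.14 0.8 0 0 0" --pt "-0.14 0.8 0 0 0" --pt "-0.14 0.8 0 0 0" --pt "-0.14 0.8 0 0 0" --pt "-0.14 0.8 0 0 0" --pt "-0.14 0.8 0 0 0" --pt "-0.14 0.8 0 0 0" --pt "-0.14 0.8 0 0 0" --pt "-0.14 0.8 0 0 0" --pt "-0.14 0.8 0 0 0" --pt "0 0.27 0 0 0" --pt "0 0 0 0 0" --pt "0 0 0 0 0" --pt "0 0 0 0 0"

```text
time: 35.25
ee_pos: [0.4985, -0.3322, 0.2946]
eef_rot: [[0.965, -0.262, 0.0], [-0.262, -0.965, 0.001], [0.0, -0.001, -1.0]]
ft_force: [0.3, 0.6, -1.4]
opening: 0.269
gripper_force: 59.7
```

Request:
step_arm --pt "-0.04 0.06 0.5 0 0" --pt "0 0 0.8 0 0" --pt "0 0 0.8 0 0" --pt "0 0 0.8 0 0" --pt "0 0 0.8 0 0" --pt "0 0 0.6 0 0" --pt "0 0 0.5 0 0" --pt "0 0 0.4 0 0" --pt "0 0 0.26 0 0" --pt "0 0 0 0 0" --pt "0 0 0 0 0"

```text
time: 36.35
ee_pos: [0.4967, -0.3348, 0.1584]
eef_rot: [[0.964, -0.264, 0.001], [-0.264, -0.964, -0.0], [0.001, 0.0, -1.0]]
ft_force: [-0.1, -0.2, -1.5]
opening: 0.273
gripper_force: 59.7
```

```bash
python3 -c "
from hk import *
force(4);hook()"
```

```text
36.55 F [-0.3016  0.3256 -1.4703] sd [0.4105 0.3388 0.3191] P [ 496.8403 -334.9324  158.7335] M [ 0.0173  0.0161 -0.0024]
36.55 [ 0.4968 -0.3349  0.1587] -15.336308421654236 [-0.3734  0.5518 -1.0036] 0.26944908551782387
scene rod 39 [ 0.0722 -0.004  -0.0131] leg 106
    0.01 20 [ 0.0941 -0.0041  0.0174]
    0.025 21 [ 0.0941 -0.0043  0.0314]
    0.04 20 [ 0.0947 -0.0046  0.048 ]
    0.055 19 [ 0.0947 -0.0042  0.0625]
    0.07 16 [ 0.095  -0.0034  0.0787]
    0.085 10 [ 0.0947 -0.0041  0.0878]
   zmax(tool) [0.0875 0.0892 0.0896 0.0905 0.0908] world cam view dir tool
top rod 55 [ 0.0724  0.0002 -0.0154] leg 52
    0.01 10 [ 0.0905 -0.0016  0.0169]
    0.025 10 [ 0.0906 -0.0007  0.0326]
    0.04 12 [ 0.0919 -0.0011  0.048 ]
    0.055 8 [ 0.0914 -0.001   0.0635]
    0.07 9 [ 0.0919 -0.0007  0.0785]
    0.085 3 [ 0.0921 -0.0012  0.0873]
   zmax(tool) [0.083  0.0846 0.0852 0.0883 0.0884] world cam view dir tool
```

Request:
step_arm --pt "0 0 0.06 0 0" --pt "0 0 0.06 0 0" --pt "0 0 0 0 0"

```text
time: 36.95
ee_pos: [0.4963, -0.3346, 0.1547]
eef_rot: [[0.964, -0.264, -0.0], [-0.264, -0.964, 0.0], [-0.0, -0.0, -1.0]]
ft_force: [-0.3, -0.0, -1.5]
opening: 0.272
gripper_force: 59.7
```

```bash
python3 -c "
from hk import *
force(4)"
```

```text
37.15 F [ 0.3569 -0.4967 -1.5041] sd [0.414  0.3777 0.4174] P [ 496.44   -334.6685  154.941 ] M [ 0.0169 -0.0068 -0.0207]
```

Request:
step_arm --pt "0 0 0.05 0 0" --pt "0 0 0.03 0 0" --pt "0 0 0 0 0"

```text
time: 37.45
ee_pos: [0.4965, -0.3347, 0.1531]
eef_rot: [[0.964, -0.264, 0.0], [-0.264, -0.964, -0.0], [0.0, 0.0, -1.0]]
ft_force: [-1.1, -0.6, 0.4]
opening: 0.273
gripper_force: 59.9
```

```bash
python3 -c "
from hk import *
force(4)"
```

```text
37.65 F [-0.1429  0.119  -0.2594] sd [0.1997 0.3121 0.6202] P [ 496.5115 -334.7     153.1079] M [0.0693 0.0537 0.0111]
```

Request:
step_arm --pt "0 0 0 0 35" --pt "0 0 0 0 45" --pt "0 0 0 0 60" --pt "0 0 0 0 60" --pt "0 0 0 0 60" --pt "0 0 -0.4 0 60" --pt "0 0 -0.8 0 60" --pt "0 0 -0.8 0 60" --pt "0 0 -0.8 0 60" --pt "0 0 -0.8 0 60" --pt "0 0.3 -0.8 0 60" --pt "0 0.8 0 0 60" --pt "-0.4 0.8 0 0 60" --pt "-0.6 0.8 0 0 60" --pt "-0.6 0.8 0 0 60" --pt "-0.6 0.8 0 0 60" --pt "-0.6 0.8 0 0 60" --pt "-0.6 0.8 0 0 60" --pt "0 0 0 0 60" --pt "0 0 0 0 60"

```text
time: 39.65
ee_pos: [0.3754, -0.4547, 0.2638]
eef_rot: [[0.964, -0.266, 0.001], [-0.266, -0.964, -0.0], [0.001, 0.0, -1.0]]
ft_force: [-0.4, 0.2, -0.2]
opening: 0.698
gripper_force: 0.0
```

Run:
```python
from h import *
P=[bot.get_image(n) for n in("top","scene")]
A=P[0]["image"]; B=cv2.resize(P[1]["image"],(480,360)); cv2.imwrite("pics/fin.png",np.vstack([cv2.resize(A[100:400,200:620],(336,240)),cv2.resize(P[1]["image"][60:360,180:500],(336,315))]))
for p,n in zip(P,("top","scene")):
    w0=np.load(n+"0.npz")["w"].reshape(-1,3)
    for t,w in(("before",w0),("now",cloud(p).reshape(-1,3))):
        x,y,z=w.T; reg=(x>.4)&(x<.62)&(y>-.41)&(y<-.25)
        m=reg&(z>.172)&(z<.195);k=reg&(x>.575)&(z>.03)
        print(n,t,"handle",m.sum(),w[m].mean(0),"leg",w[k].mean(0),z[k].min(),"levers",[w[(abs(x-.63)<.03)&(abs(y-yy)<.012)&(z>.0885)&(z<.101)].mean(0)[0].round(4) for yy in(.035,.008,-.019,-.046)])
print(bot.read_state()["ee_pos"],bot.read_state()["time"])
```

```text
top before handle 724 [ 0.4791 -0.3289  0.1809] leg [ 0.5831 -0.3575  0.1294] 0.06412581319312115 levers [np.float64(0.6246), np.float64(0.6338), np.float64(0.6346), np.float64(0.6358)]
top now handle 713 [ 0.4795 -0.3292  0.1808] leg [ 0.5835 -0.3577  0.1284] 0.06387967396720996 levers [np.float64(0.6332), np.float64(0.634), np.float64(0.6348), np.float64(0.6355)]
scene before handle 363 [ 0.4834 -0.3243  0.1782] leg [ 0.587  -0.3547  0.1189] 0.05833623559824899 levers [np.float64(0.6272), np.float64(0.6374), np.float64(0.6384), np.float64(0.6394)]
scene now handle 361 [ 0.4833 -0.3243  0.1784] leg [ 0.5872 -0.3551  0.119 ] 0.056068629092434354 levers [np.float64(0.6361), np.float64(0.6374), np.float64(0.6383), np.float64(0.6396)]
[ 0.3765 -0.4537  0.2634] 39.75
```

View pics/fin.png

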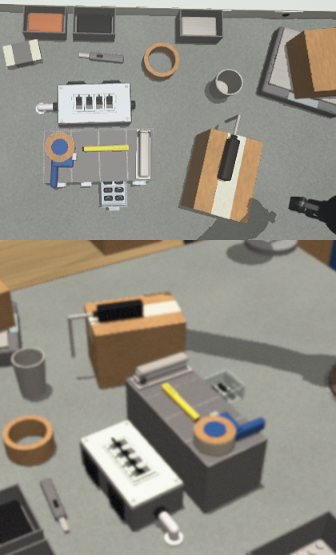

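The hook lies on the carton within 1 mm of where it was: handle at (230,157) in the upper picture, with the bent end hanging over the edge. All four levers are in line and on, and nothing else has moved.

```bash
python3 -c "
from rig import bot
print(bot.sign_off())"
```

```text
the job is handed in; nothing more can be done
None
```

I drew the tripped breaker (the +y end one) to off, pressed it there at about 7.7 N, pushed it back on and pressed it home at about 8 N (both from the wrist sensor; I had no direct sign that it latched), then laid the hook back within 1 mm of its start and handed the job in at about 40 s.

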